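# Put the wide scraper away in the slotted block

## Robot

A 7-joint arm with a two-finger parallel gripper is mounted at the origin on the work surface. World frame = base frame: x ahead of the robot, y to its left, z up, the work surface at z = 0. Lengths are in mm, angles in rad, forces in N, time in s.
With the tool pointing down it reaches from about 400 to 925 mm from the base axis. Payload 4.1 kg.
Tool frame: the origin (TCP) lies on the centre line of the jaws, within the pads' length; the fingertips stand 22 mm ahead of it and the grasp point (between the pads) lies 3 mm ahead of it (robot.tcp_to_tips is the distance from the TCP to the fingertips, in mm); z points along the fingers, y is the direction in which the jaws open and shut (so a half turn about z gives the same grasp; the last joint's range is limited). The gripper opens to 85 mm and grips with 20 to 120 N. Pads are 22 mm wide; open, the fingers measure 114 mm over their backs; the gripper's body (76 mm by 85 mm) begins 54 mm behind the grasp point. The pads swing forward as they close: fully open they stand 13 mm farther back than shut.
Start: joints at [1.098, 0.398, 0.045, 1.537, -0.019, 1.207, -0.051], TCP at [237.389, -605.134, 253.347] pointing down, gripper open.
Joint ranges: [-2.82, 2.82], [-0.49, 2.23], [-1.37, 1.46], [0, 2.46], [-1.36, 4.5], [0.23, 2], [-2.94, 2.94]. Speed limits (rad/s): [2.57, 2.57, 3.14, 3.14, 3.14, 3.14, 3.14].

## Interface

Orientations are given as a 3x3 rotation matrix whose columns are the frame's x, y, z axes.
In Python, from workcell import robot, viewer, ticket gives the robot as it stands.
- The arm moves only by the tool drive_tool, never from a script. Its argument "increments" is one flat list of numbers, 4 for each row, row after row: the shift along the tool's x, y, z in mm, then the turn about the tool's z in rad. A call has 1 to 10 rows; each row is the pose to reach, as a shift and turn from the pose commanded when the call began, along the tool's axes at that moment; what a row does not reach only later rows make up. A row lasts 1/8 s, in which the tool goes at most 62.5 mm and 10.7 degrees, less where a joint would pass 70% of its speed; a pose out of reach is approached as far as the arm can. A call with a gripper value outside its range is refused whole. "jaw" is the finger opening in mm, from 0 to 85.4, set as the call begins (left out, the last holds). The fingers move at their own pace and stop on an object; "grip_force" is the grip in N (left out, the last holds). Time passes only in rows, so rows that repeat a pose let the fingers close. It gives the time, the measured TCP pose, the force and the opening at its end, in the units of the state.
- robot.get_state(): the state, without advancing time (a new reading comes with each control period).
- viewer.get_image(name): name is "scene" or "top" or "wrist"; returns a dict with "pixels" (400x640x3 uint8, red, green, blue), "mtx" (3x3 intrinsics, pixels), "R" (3x3) and "t" (3): a world point X has camera coordinates R X + t. Camera axes: x right, y down, z forward; pixel columns grow to the right and rows downward; lengths in mm; the calibration is good to about 2 mm. A picture is of the moment at which its call begins. There is no depth.
- ticket.sign_off(): hands the job in, once; it reports no verdict.
The state is a dict: "time": time; "q": joint angles; "joint_vel": joint speeds; "joint_torque": joint torques, N m; "position": TCP position; "orientation": TCP orientation; "wrist_force": force on the tool from outside, world axes, zero at the start; "torque": the same for the moment, N m; "gripper_width": finger opening in mm.
Only numpy, scipy, OpenCV 4.12 (cv2) and the standard library are available. Lean on these libraries where they do the work, as an engineer would, in place of code of your own. Each camera call takes 0.05 s, during which the arm holds its last target. There are 200 camera calls.

## Task

Put the wide flat scraper away in the slotted wooden block: slide its blade, flat side level and handle pointing out, fully home into a slot, until the front of the handle meets the block, and let go of it there. The three slots look alike but only one is cut deep enough, so feel for it; leave the other things on the bench where they are.

Things in the scene. Friction and masses are not known exactly. Their poses are not given: they have to be found in the camera images.
- scraper_handle (a point): wide scraper, 200 mm long, 0.11 to 0.23 kg, lying flat: centre of its dark wooden handle (110 long, 28 wide, 24 mm tall), 12 mm above its underside. x points along the tool to the blade's edge, z up. The steel blade (90 long, 48 wide, 4 mm thick) begins 55 mm ahead of this point, underside level with the handle's. It balances about 40 mm ahead of this point.
- blade_edge (a point): middle of the blade's straight front edge, 145 mm ahead of the handle's centre and 2 mm above the tool's underside; axes as for the handle
- rack: slotted block of pale wood, fixed to the bench, 136 deep, 212 wide, 62 mm tall. Origin at bench height below the middle of the front edge of its roof; x points into the slots, away from the robot, y left, z up. The roof covers x = 0 to 106 mm, z = 48 to 62 mm. Ahead of it the slots' floor (z = 40 mm) runs on towards the robot as an open ledge, x = -30 to 0.
- slot_middle (a point): middle slot: centre of the mouth's floor (block x 0, y 0, z 40 mm); axes as the block's. Each mouth is 52 mm wide, 8 mm high and faces the robot. Upright cheeks 10 mm tall on the ledge guide the blade in: gap 60 mm at the ledge's front, 52 mm at the mouth. One slot, unknown which, is 94 mm deep; the other two are blocked inside at 46 and 60 mm. All is rigid.
- slot_left (a point): left slot (block y +66 mm): centre of the mouth's floor, otherwise as the middle slot
- slot_right (a point): right slot (block y -66 mm): centre of the mouth's floor, otherwise as the middle slot
- scraper: the same wide scraper; origin on its underside at the middle of the line where handle and blade meet; axes as for its handle point
- narrow_knife: bystander: a narrow putty knife lying flat, blade only 16 mm wide, 165 mm long in all, up to 18 mm tall
- glass_dish: bystander: a shallow round clear glass dish, 100 mm across, 16 mm tall; origin at the centre of its underside
- brass_cup: bystander: an open brass lamp cup, 72 mm across, 55 mm tall; origin at the centre of its underside
- polish_jar: bystander: a closed amber jar, 68 mm across, 75 mm tall; origin at the centre of its underside
- brass_sleeve: bystander: an upright open brass tube, 34 mm across, 100 mm tall; origin at the centre of its underside
- screwdriver: bystander: a screwdriver lying on the bench
- glass_arm: bystander: a curved clear glass chandelier arm lying on the bench, about 190 mm long, 22 to 29 mm thick
Mind the look-alikes: they are no part of the job. What is shaped like the scraper but purple is not meant.

How it is judged:
By the outcome, as a careful person would: the job done as asked, in the order asked, and still so for the second after the job is handed in, with the robot touching nothing.
It also fails if it takes over 61 s, if anything falls off the work surface, if the arm or the gripper's body presses on something with over 40 N, if the wrist force passes 120 N, or if a joint passes its speed limit or range.

## Working session

There is one attempt and no reset: what is moved stays moved. The work goes in short steps, Python scripts to look and compute and a tool call to move; the robot and the scene stay as the last step left them, time stands still between calls to the robot, and variables do not carry over. Pictures are saved under pics/ and viewed, about 8 in all and at most 12, crops included, and the job is handed in when it is done.

Besides the shell and the picture viewer there is one more tool, called as name(argument=value, ...) on one line, values as JSON. drive_tool: Moves the arm, as the interface text tells. Its arguments: {"type":"object","properties":{"increments":{"type":"array"},"jaw":{"type":"number"},"grip_force":{"type":"number"}},"required":["increments"]}

```bash
mkdir -p pics
cat > h.py <<'E'
import numpy as np, cv2
from workcell import robot, viewer, ticket
def shot(n,f=None):
    d=viewer.get_image(n); d={k:np.array(v) for k,v in d.items()}
    np.savez(f'pics/{f or n}.npz',**d); cv2.imwrite(f'pics/{f or n}.png',d['pixels'][:,:,::-1]); return d
def load(f): return dict(np.load(f'pics/{f}.npz'))
def ray(d,u,v,z):
    c=-d['R'].T@d['t']; r=d['R'].T@np.linalg.solve(d['mtx'],[u,v,1.]); return c+r*(z-c[2])/r[2]
def proj(d,X):
    p=d['mtx']@(d['R']@np.array(X,float)+d['t']); return p[:2]/p[2]
E
python3 - <<'E'
from h import *
for n in('scene','top'):
    d=shot(n); print(n,-d['R'].T@d['t'])
s=robot.get_state(); print(s['time'],s['position'],s['orientation'],s['wrist_force'])
a=cv2.imread('pics/scene.png');
E
```

```text
scene [1242.06289875 -390.06957905  931.32902594]
top [ 397.17349545   15.50013663 1279.28225721]
0.1 [ 237.19534966 -604.61571085  252.40172837] [[ 9.30903590e-01  3.65264228e-01 -7.42029252e-04]
 [ 3.65264961e-01 -9.30902300e-01  1.55461954e-03]
 [-1.22909830e-04 -1.71823820e-03 -9.99998516e-01]] [ 0.33174698  0.93051953 -0.24315756]
```

View pics/top.png

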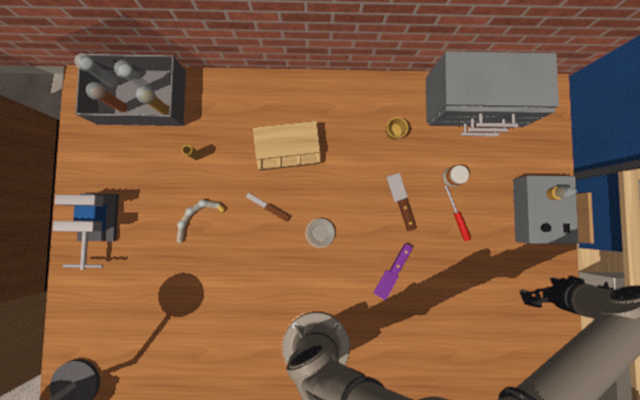

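View pics/scene.png

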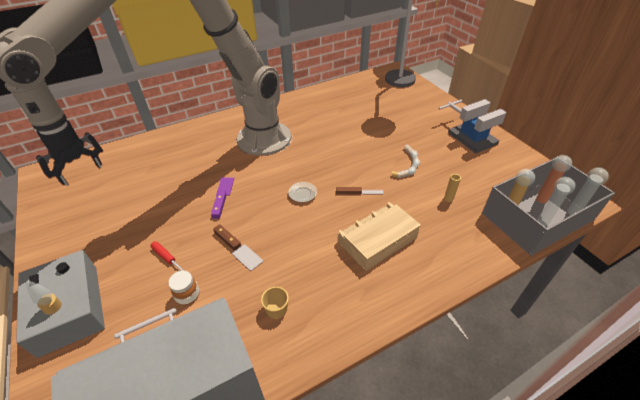

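Candidates: the brown wide scraper at top (402,203), the purple look-alike at (394,271), the narrow knife at (268,207) and the screwdriver at (458,212). I choose the brown one with the wide steel blade and will check it in a crop.

Run:
```python
from h import *
d=load('top'); im=d['pixels']
cv2.imwrite('pics/crop1.png',cv2.resize(im[110:240,240:425,::-1],None,fx=4,fy=4,interpolation=cv2.INTER_CUBIC))
for n,box in (('top',(165,235,375,425)),('scene',(215,280,205,270))):
    d=load(n); im=d['pixels']; r0,r1,c0,c1=box
    hsv=cv2.cvtColor(im,cv2.COLOR_RGB2HSV)[r0:r1,c0:c1]
    for nm,m,z in (('blade',(hsv[...,1]<70)&(hsv[...,2]>110),4),('handle',(hsv[...,2]<120)&(hsv[...,1]>90),24)):
        k,l,st,ce=cv2.connectedComponentsWithStats(m.astype(np.uint8)); i=1+np.argmax(st[1:,4])
        cs,_=cv2.findContours((l==i).astype(np.uint8),0,2); p=cs[0][:,0]+[c0,r0]
        w=np.array([ray(d,u,v,z)[:2] for u,v in p],np.float32)
        R=cv2.minAreaRect(w); print(n,nm,st[i,4],ce[i]+[c0,r0],ray(d,*(ce[i]+[c0,r0]),z),R)
```

```text
top blade 365 [396.65205479 186.90136986] [ 533.44143514 -275.92990581    4.        ] ((533.3969116210938, -275.90167236328125), (91.02993774414062, 48.66278076171875), 18.019832611083984)
top handle 303 [407.07260726 214.20792079] [ 438.74905609 -306.12203514   24.        ] ((438.4007568359375, -306.3866882324219), (105.70784759521484, 36.03474807739258), 17.451128005981445)
scene blade 416 [247.17067308 256.92788462] [ 538.83660813 -275.34795726    4.        ] ((536.7047119140625, -275.36480712890625), (93.57563018798828, 49.50625228881836), 16.446144104003906)
scene handle 173 [225.26011561 241.69364162] [ 468.18759713 -316.31408371   24.        ] ((455.4669494628906, -314.5140075683594), (111.29137420654297, 37.367210388183594), 19.501684188842773)
```

View pics/crop1.png

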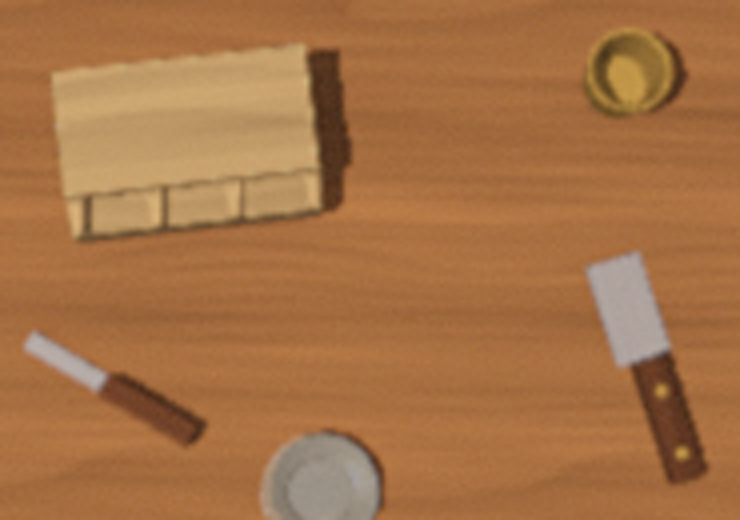

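```bash
cat >> h.py <<'E'
def go(target,yaw,tilt=None):
    "increments from measured pose to world target / yaw (deg) of tool x"
    s=robot.get_state(); R=np.array(s['orientation']); p=np.array(s['position'])
    y0=np.degrees(np.arctan2(R[1,0],R[0,0])); 
    print('t',round(s['time'],2),'p',p.round(1),'yaw',y0.round(2),'tilt',R[:2,2].round(4),'F',np.round(s['wrist_force'],1),'w',s['gripper_width'])
    print('incr',(R.T@(np.array(target)-p)).round(1),'turn',round(np.radians(y0-yaw),3))
E
python3 - <<'E'
from h import *
d=load('top')
for nm,z,P in (('roof',62,[(52,72),(302,45),(318,168),(65,197)]),('ledgefront z0',0,[(77,240),(322,212)]),('z50',50,[(77,238),(322,212)])):
    P=[((u+.5)/4+240-.5,(v+.5)/4+110-.5) for u,v in P]; W=np.array([ray(d,*p,z)[:2] for p in P]); print(nm,W.round(1).tolist())
    for i in range(len(W)):
        e=W[(i+1)%len(W)]-W[i]; print(np.hypot(*e).round(1),np.degrees(np.arctan2(e[1],e[0])).round(1))
go([438.5,-306.5,130],17.8)
E
```

```text
roof [[719.4, 217.2], [745.7, 9.4], [641.6, -5.1], [614.3, 203.6]]
209.4 -82.8
105.1 -172.1
210.5 97.5
105.9 7.3
ledgefront z0 [[587.8, 201.9], [615.3, -10.1]]
213.7 -82.6
213.7 97.4
z50 [[582.0, 194.6], [606.8, -9.1]]
205.2 -83.1
205.2 96.9
t 0.1 p [ 237.2 -604.6  252.4] yaw 21.42 tilt [-0.0007  0.0016] F [ 0.3  0.9 -0.2] w 85.53018006778257
incr [ 296.3 -203.8  122.7] turn 0.063
```

drive_tool(increments=[50,-34,15,0.01,100,-68,35,0.02,150,-102,60,0.03,200,-136,85,0.045,250,-170,105,0.055,296,-204,122.7,0.063,296,-204,122.7,0.063,296,-204,122.7,0.063])

```text
time: 1.1
position: [438.3, -307.0, 130.3]
orientation: [[0.952, 0.307, -0.001], [0.307, -0.952, -0.0], [-0.001, -0.0, -1.0]]
wrist_force: [-0.4, 0.2, 0.4]
gripper_width: 85.1
```

Run:
```python
from h import *
go([438.5,-306.5,24],17.8)
d=shot('wrist'); im=d['pixels']
# predicted handle/blade points
a=np.radians(17.8); ax=np.array([np.cos(a),np.sin(a)]); n=np.array([-ax[1],ax[0]])
v=im[:,:,::-1].copy()
for s,w,z in((0,0,24),(55,14,24),(55,-14,24),(-55,14,24),(-55,-14,24),(145,24,4),(145,-24,4)):
    q=np.array([438.3,-306.4])+s*ax+w*n; p=proj(d,[*q,z]); print(p.round()); cv2.circle(v,tuple(int(x) for x in p),4,(0,255,0),1)
cv2.imwrite('pics/wristm.png',v)
```

```text
t 1.1 p [ 438.3 -307.   130.3] yaw 17.88 tilt [-0.0009 -0.0001] F [-0.4  0.2  0.4] w 85.09211600199586
incr [  0.5  -0.4 106.3] turn 0.001
[323. 204.]
[306. 139.]
[341. 139.]
[308. 261.]
[338. 261.]
[292.  14.]
[355.  14.]
```

View pics/wristm.png

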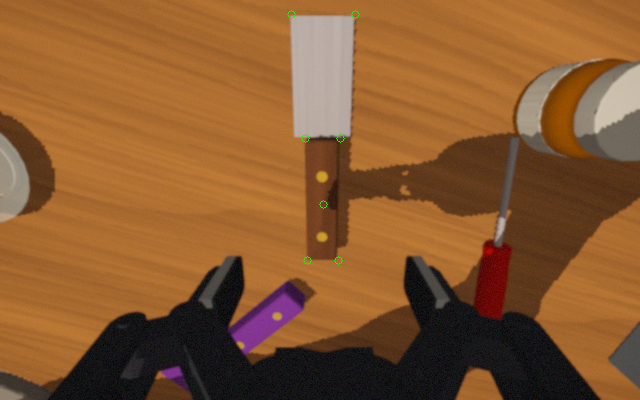

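The markers sit on the brown scraper: handle centre at (323,204), blade edge at (292..355,14). The pose is confirmed to about 1 mm, and the purple one at (265,320) is clear of the fingers. Descending to grasp.

drive_tool(increments=[4,-0.5,30,0,4,-0.5,60,0,4,-0.5,90,0,4,-0.5,105,0,4,-0.5,105,0,4,-0.5,105,0], jaw=70)

```text
time: 1.9
position: [442.7, -306.5, 26.7]
orientation: [[0.952, 0.305, 0.002], [0.305, -0.952, -0.001], [0.001, 0.002, -1.0]]
wrist_force: [0.5, 1.0, -0.4]
gripper_width: 70.0
```

drive_tool(increments=[0,0,0,0,0,0,0,0,0,0,0,0,0,0,0,0,0,0,0,0,0,0,0,0,0,0,0,0,0,0,0,0], jaw=0, grip_force=70)

```text
time: 2.9
position: [442.7, -305.7, 26.5]
orientation: [[0.952, 0.306, 0.001], [0.306, -0.952, -0.001], [0.001, 0.001, -1.0]]
wrist_force: [-1.0, 0.1, 6.2]
gripper_width: 26.5
```

drive_tool(increments=[0,0,-10,0,0,0,-30,0,0,0,-60,0,0,0,-80,0,0,0,-80,0,0,0,-80,0])

```text
time: 3.65
position: [441.3, -305.0, 104.8]
orientation: [[0.952, 0.306, -0.001], [0.306, -0.952, 0.001], [-0.001, -0.001, -1.0]]
wrist_force: [-0.1, -0.4, -1.5]
gripper_width: 26.7
```

Run:
```python
from h import *
# tool 105 mm... handle centre at tcp -4 along x. pose with edge 40 mm before the mouth of middle slot: tcp s = -40-141
a=np.radians(7.4); ax=np.array([np.cos(a),np.sin(a)]); o=np.array([628,99.3])
p=o+ax*(-45-141); go([*p,105],7.4)
d=shot('wrist','w2')
```

```text
t 3.65 p [ 441.3 -305.   104.8] yaw 17.81 tilt [-0.0014  0.0007] F [-0.1 -0.4 -1.5] w 26.694286789336992
incr [ 1.185e+02 -3.614e+02  1.000e-01] turn 0.182
```

View pics/w2.png

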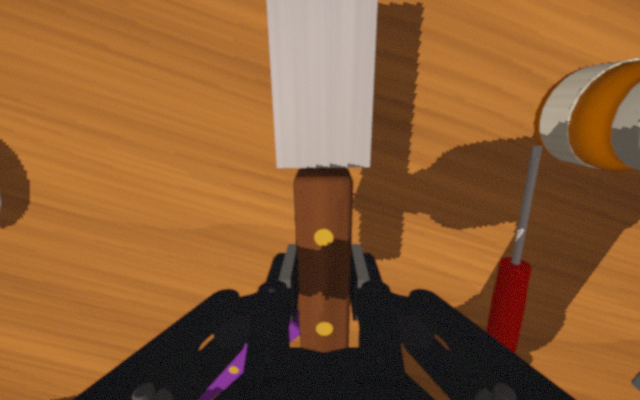

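Run:
```python
from h import *
d=load('w2'); a=np.radians(17.81); ax=np.array([np.cos(a),np.sin(a)]); n=np.array([-ax[1],ax[0]])
from scipy.spatial.transform import Rotation as Ro
for pit in (-3,0,3):   # nose-up deg, about grasp
  for zb in (78,):
    out=[]
    for s,w in((55,24),(55,-24),(120,24),(120,-24)):
        t=np.radians(pit); r=s-4; q=np.array([441.3,-305.0])+r*np.cos(t)*ax+w*n
        out.append(proj(d,[*q,zb+4+r*np.sin(t)]).round(1))
    print(pit,np.array(out).tolist())
im=cv2.cvtColor(d['pixels'],cv2.COLOR_RGB2HSV)
for r in (1,20,40,60,80,100,120,140,160):
    c=np.where((im[r,220:420,1]<60)&(im[r,220:420,2]>120))[0]+220; print(r,c.min(),c.max(),end=' | ')
```

```text
-3 [[277.8, 165.2], [369.5, 165.3], [271.5, 24.6], [375.8, 24.5]]
0 [[277.0, 166.2], [370.3, 166.2], [269.1, 20.5], [378.3, 20.4]]
3 [[276.2, 167.4], [371.1, 167.4], [266.4, 16.8], [380.9, 16.8]]
1 267 376 | 20 268 376 | 40 269 375 | 60 271 374 | 80 272 373 | 100 273 372 | 120 274 371 | 140 275 370 | 160 277 369 |
```

drive_tool(increments=[10,-50,0,0,30,-100,0,0.03,45,-150,0,0.06,60,-200,0,0.09,75,-250,0,0.12,95,-300,0,0.15,108,-345,0,0.182,118.5,-361.5,0,0.182,118.5,-361.5,0,0.182,118.5,-361.5,0,0.182])

```text
time: 4.95
position: [443.6, 73.5, 104.9]
orientation: [[0.992, 0.127, -0.002], [0.127, -0.992, -0.001], [-0.002, 0.001, -1.0]]
wrist_force: [0.1, 0.1, -1.5]
gripper_width: 26.6
```

Run:
```python
from h import *
a=np.radians(7.4); ax=np.array([np.cos(a),np.sin(a)]); o=np.array([628,99.3])
go([*(o+ax*(-45-141)),105],7.4)
shot('wrist','w3'); t=shot('top','t3')['pixels'][110:250,240:380,::-1]
s=shot('scene','s3')['pixels'][170:310,280:460,::-1]
b=np.zeros((560,1),np.uint8)
cv2.imwrite('pics/w3m.png',cv2.vconcat([cv2.resize(load('w3')['pixels'][:200,120:520,::-1],(800,400)),cv2.resize(cv2.hconcat([t,s]),(800,200*0+350))][:1]+[cv2.resize(cv2.hconcat([t,s]),(800,200))]) )
```

```text
t 4.95 p [443.6  73.5 104.9] yaw 7.3 tilt [-0.002  -0.0012] F [ 0.1  0.1 -1.5] w 26.553677205672763
incr [ 0.2 -1.8 -0.1] turn -0.002
```

View pics/w3.png

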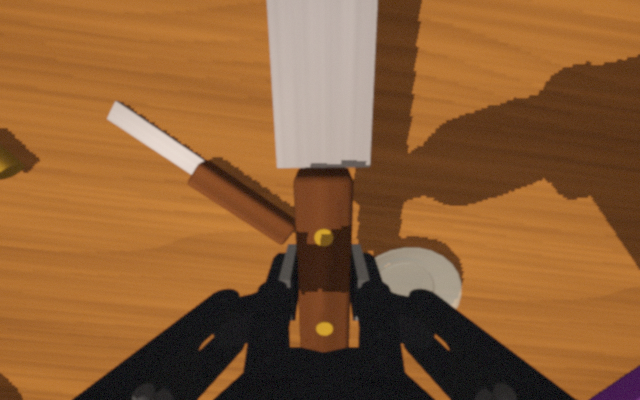

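Run:
```python
from h import *
d=load('s3'); cv2.imwrite('pics/s3c.png',cv2.resize(d['pixels'][175:285,310:440,::-1],None,fx=5,fy=5,interpolation=cv2.INTER_CUBIC))
a=np.radians(7.4); ax=np.array([np.cos(a),np.sin(a)]); n=np.array([-ax[1],ax[0]]); o=np.array([628,99.3])
for nm in ('s3','t3'):
  d=load(nm)
  for s,w,z in((0,106,62),(0,-106,62),(106,106,62),(106,-106,62),(-30,106,40),(-30,-106,40)):
    p=proj(d,[*(o+s*ax+w*n),z]); print(nm,(s,w,z),p.round(1), ((p+.5-[310,175])*5-.5).round() if nm=='s3' else ((p+.5-[240,110])*4-.5).round())
```

```text
s3 (0, 106, 62) [395.2 203.3] [428. 144.]
s3 (0, -106, 62) [342.6 234.1] [165. 297.]
s3 (106, 106, 62) [419.8 223.7] [551. 245.]
s3 (106, -106, 62) [366.1 257.9] [283. 416.]
s3 (-30, 106, 40) [388.  202.7] [392. 140.]
s3 (-30, -106, 40) [336.3 232.5] [134. 290.]
t3 (0, 106, 62) [255.6 158.9] [ 64. 197.]
t3 (0, -106, 62) [319.3 151.6] [319. 168.]
t3 (106, 106, 62) [252.3 127.6] [51. 72.]
t3 (106, -106, 62) [315.6 120.6] [304.  44.]
t3 (-30, 106, 40) [257.6 168.8] [ 72. 237.]
t3 (-30, -106, 40) [320.3 161.6] [323. 208.]
```

View pics/s3c.png

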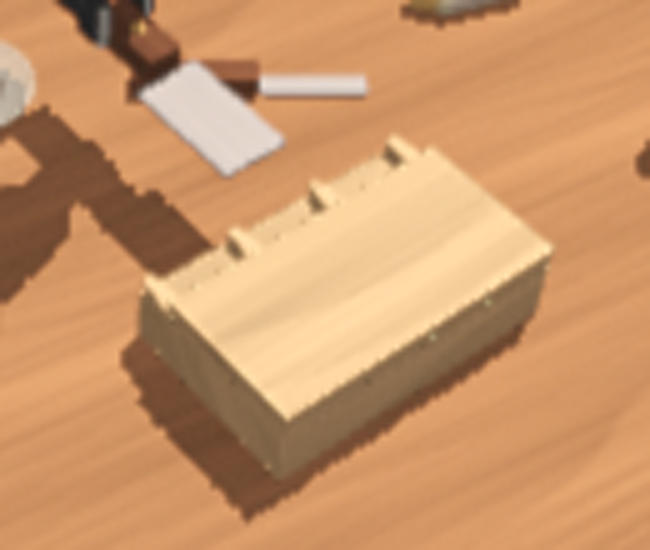

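Run:
```python
from h import *
a=np.radians(7.3); ax=np.array([np.cos(a),np.sin(a)]); n=np.array([-ax[1],ax[0]]); P=np.array([443.6,73.5])
for nm in ('s3','t3'):
  d=load(nm)
  for s,w in((141,24),(141,-24),(51,24),(51,-24)):
    p=proj(d,[*(P+s*ax+w*n),82]); print(nm,(s,w),p.round(1), ((p+.5-[310,175])*5-.5).round() if nm=='s3' else '')
d=load('t3'); hsv=cv2.cvtColor(d['pixels'],cv2.COLOR_RGB2HSV)[165:235,260:340]
m=((hsv[...,1]<60)&(hsv[...,2]>110)).astype(np.uint8)
for c in cv2.findContours(m,0,2)[0]:
    if cv2.contourArea(c)>100:
        w=np.array([ray(d,u,v,82)[:2] for u,v in c[:,0]+[260,165]],np.float32); print(cv2.minAreaRect(w), 'expect',P+96*ax)
```

```text
s3 (141, 24) [366.2 202. ] [283. 137.]
s3 (141, -24) [354.3 208.7] [223. 171.]
s3 (51, 24) [348.2 186.1] [193.  57.]
s3 (51, -24) [336.5 192.2] [134.  88.]
t3 (141, 24) [282.  168.5] 
t3 (141, -24) [296.7 166.8] 
t3 (51, 24) [285.  195.9] 
t3 (51, -24) [299.8 194.2] 
((394.3139953613281, -21.49478530883789), (47.94160461425781, 67.4289321899414), 0.6157293319702148) expect [538.82186649  85.69820243]
((468.0724792480469, 109.6942138671875), (217.9584197998047, 144.63253784179688), 15.097891807556152) expect [538.82186649  85.69820243]
```

drive_tool(increments=[0,-1.5,10,-0.002,0,-1.5,25,-0.002,0,-1.5,36.5,-0.002,0,-1.5,36.5,-0.002,0,-1.5,36.5,-0.002])

```text
time: 5.72
position: [444.3, 76.6, 69.0]
orientation: [[0.991, 0.131, 0.0], [0.131, -0.991, -0.0], [0.0, 0.0, -1.0]]
wrist_force: [-0.3, 0.3, -0.9]
gripper_width: 26.7
```

Run:
```python
from h import *
a=np.radians(7.4); ax=np.array([np.cos(a),np.sin(a)]); o=np.array([628,99.3])
go([*(o+ax*(35-141)),68.5],7.4)
```

```text
t 5.72 p [444.3  76.6  69. ] yaw 7.5 tilt [ 0. -0.] F [-0.3  0.3 -0.9] w 26.65764883638679
incr [79.1  1.3  0.5] turn 0.002
```

drive_tool(increments=[10,0.8,0.3,0,20,1,0.3,0,30,1,0.3,0,38,1,0.3,0,46,1,0.3,0,46,1,0.3,0])

```text
time: 6.48
position: [490.6, 81.7, 68.8]
orientation: [[0.991, 0.13, 0.0], [0.13, -0.991, 0.0], [0.0, -0.0, -1.0]]
wrist_force: [-0.7, 0.3, -1.0]
gripper_width: 26.6
```

drive_tool(increments=[6,0,0,0,12,0,0,0,18,0,0,0,24,0,0,0,30,0,0,0,30,0,0,0])

```text
time: 7.22
position: [520.2, 85.5, 68.8]
orientation: [[0.991, 0.13, 0.0], [0.13, -0.991, 0.0], [0.0, -0.0, -1.0]]
wrist_force: [0.7, -1.0, -1.7]
gripper_width: 26.4
```

drive_tool(increments=[4,0,0,0,8,0,0,0,12,0,0,0,15,0,0,0,18,0,0,0,18,0,0,0])

```text
time: 7.98
position: [533.7, 87.4, 67.5]
orientation: [[0.991, 0.131, -0.008], [0.131, -0.991, -0.002], [-0.009, 0.001, -1.0]]
wrist_force: [-6.9, 0.5, 0.6]
gripper_width: 26.6
```

Blocked: the edge stopped at a depth of about 46 mm with the command 4 mm ahead, so the middle slot is the shallow one. Backing out and trying the left.

drive_tool(increments=[-20,0,0,0,-40,0,0,0,-60,0,0,0,-80,0,0,0,-96,0,0,0,-96,-30,0,0,-96,-66,0,0,-96,-66,0,0,-96,-66,0,0])

```text
time: 9.1
position: [433.8, 140.2, 68.8]
orientation: [[0.991, 0.131, 0.0], [0.131, -0.991, -0.001], [0.0, 0.001, -1.0]]
wrist_force: [0.5, 0.3, -1.6]
gripper_width: 26.2
```

Run:
```python
from h import *
a=np.radians(7.4); ax=np.array([np.cos(a),np.sin(a)]); n=np.array([-ax[1],ax[0]]); o=np.array([628,99.3])+66*n
go([*(o+ax*(35-141)),68.5],7.4)
d=shot('wrist','w4'); im=cv2.cvtColor(d['pixels'],cv2.COLOR_RGB2HSV)
for r in (20,60,100,140,160):
    c=np.where((im[r,220:420,1]<60)&(im[r,220:420,2]>120))[0]+220; print(r,c.min(),c.max(),end=' | ')
```

```text
t 9.1 p [433.8 140.2  68.8] yaw 7.51 tilt [ 0.0002 -0.0005] F [ 0.5  0.3 -1.6] w 26.20912282778055
incr [81.3 -0.2  0.3] turn 0.002
20 268 376 | 60 271 374 | 100 273 372 | 140 220 371 | 160 231 370 |
```

Grip unchanged. Inserting on the left.

drive_tool(increments=[15,0,0,0,25,0,0,0,32,0,0,0,39,0,0,0,46,0,0,0,53,0,0,0,60,0,0,0,68,0,0,0,76,0,0,0,76,0,0,0])

```text
time: 10.4
position: [509.8, 150.7, 68.8]
orientation: [[0.991, 0.13, 0.001], [0.13, -0.991, 0.0], [0.001, -0.0, -1.0]]
wrist_force: [0.3, -0.6, -2.3]
gripper_width: 26.6
```

drive_tool(increments=[5,0,0,0,9,0,0,0,13,0,0,0,17,0,0,0,21,0,0,0,24,0,0,0,24,0,0,0])

```text
time: 11.28
position: [533.1, 153.7, 68.8]
orientation: [[0.991, 0.13, 0.0], [0.13, -0.991, -0.0], [0.0, 0.0, -1.0]]
wrist_force: [0.6, -0.0, -0.6]
gripper_width: 26.8
```

drive_tool(increments=[3,0,0,0,6,0,0,0,9,0,0,0,12,0,0,0,12,0,0,0])

```text
time: 11.9
position: [539.3, 154.7, 67.2]
orientation: [[0.991, 0.13, -0.012], [0.13, -0.991, -0.003], [-0.012, 0.002, -1.0]]
wrist_force: [-10.5, -1.4, 2.4]
gripper_width: 26.4
```

Blocked at 60 mm, so the deep slot is the right one. Backing out and shifting 132 mm right.

drive_tool(increments=[-20,0,0,0,-40,0,0,0,-60,0,0,0,-80,0,0,0,-100,0,0,0,-111,0,0,0,-111,40,0,0,-111,85,0,0,-111,120,0,0,-111,132,0,0])

```text
time: 13.15
position: [452.6, 7.6, 69.0]
orientation: [[0.992, 0.127, 0.001], [0.127, -0.992, -0.001], [0.001, 0.001, -1.0]]
wrist_force: [0.1, 0.9, -1.7]
gripper_width: 26.2
```

drive_tool(increments=[0,0,0,0,0,0,0,0])

```text
time: 13.4
position: [452.0, 11.5, 68.8]
orientation: [[0.991, 0.133, 0.0], [0.133, -0.991, 0.001], [0.0, -0.001, -1.0]]
wrist_force: [-0.1, 0.7, -1.7]
gripper_width: 26.7
```

Run:
```python
from h import *
a=np.radians(7.4); ax=np.array([np.cos(a),np.sin(a)]); n=np.array([-ax[1],ax[0]]); o=np.array([628,99.3])-66*n
go([*(o+ax*(35-141)),68.5],7.4)
d=shot('wrist','w5'); im=cv2.cvtColor(d['pixels'],cv2.COLOR_RGB2HSV)
for r in (20,60,100,140,160,166,168):
    c=np.where((im[r,250:400,1]<60)&(im[r,250:400,2]>120))[0]+250; print(r,c.min() if len(c) else 0,c.max() if len(c) else 0,end=' | ')
```

```text
t 13.4 p [452.   11.5  68.8] yaw 7.63 tilt [0.0004 0.0007] F [-0.1  0.7 -1.7] w 26.701710858785695
incr [79.8  2.   0.4] turn 0.004
20 268 376 | 60 271 374 | 100 273 372 | 140 276 370 | 160 277 369 | 166 277 369 | 168 0 0 |
```

drive_tool(increments=[15,1,0,0.002,25,1,0,0.002,32,1,0,0.002,39,1,0,0.002,46,1,0,0.002,53,1,0,0.002,60,1,0,0.002,68,1,0,0.002,76,1,0,0.002,76,1,0,0.002])

```text
time: 14.7
position: [528.2, 19.0, 68.9]
orientation: [[0.992, 0.129, 0.001], [0.129, -0.992, 0.0], [0.001, -0.0, -1.0]]
wrist_force: [-0.3, -0.1, -1.6]
gripper_width: 26.5
```

drive_tool(increments=[5,0,0,0,10,0,0,0,15,0,0,0,20,0,0,0,25,0,0,0,30,0,0,0,35,0,0,0,35,0,0,0])

```text
time: 15.7
position: [562.5, 23.5, 68.8]
orientation: [[0.992, 0.129, 0.0], [0.129, -0.992, 0.0], [0.0, 0.0, -1.0]]
wrist_force: [-0.7, -0.5, -1.6]
gripper_width: 26.0
```

drive_tool(increments=[4,0,0,0,8,0,0,0,12,0,0,0,16,0,0,0,19,0,0,0,22,0,0,0,25,0,0,0,27,0,0,0,27,0,0,0])

```text
time: 16.82
position: [585.8, 26.5, 68.1]
orientation: [[0.992, 0.128, -0.007], [0.128, -0.992, -0.001], [-0.007, 0.0, -1.0]]
wrist_force: [-7.6, -0.5, 3.5]
gripper_width: 26.4
```

drive_tool(increments=[1,0,0.7,0,2,0,1.5,0,2,0,1.5,0,2,0,1.5,0])

```text
time: 17.32
position: [585.9, 26.5, 66.6]
orientation: [[0.992, 0.128, -0.011], [0.128, -0.992, -0.002], [-0.011, 0.0, -1.0]]
wrist_force: [-11.4, -0.6, 6.2]
gripper_width: 26.8
```

drive_tool(increments=[0,0,0,0,0,0,0,0,0,0,0,0,0,0,0,0,0,0,0,0], jaw=50)

```text
time: 17.95
position: [591.0, 27.1, 67.3]
orientation: [[0.992, 0.128, 0.0], [0.128, -0.992, -0.0], [0.0, 0.0, -1.0]]
wrist_force: [0.6, 0.3, 0.6]
gripper_width: 49.8
```

Run:
```python
from h import *
go([585,26.5,68],7.4)
d=shot('wrist','w6')
```

```text
t 17.95 p [591.   27.1  67.3] yaw 7.38 tilt [ 0.0003 -0.0001] F [0.6 0.3 0.6] w 49.80233656930847
incr [-6.  -0.2 -0.7] turn -0.0
```

View pics/w6.png

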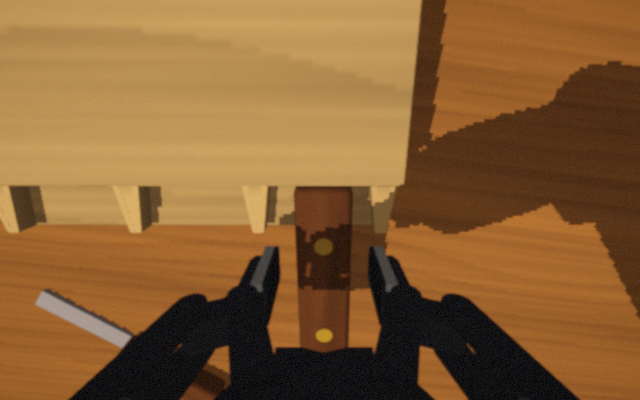

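The handle front meets the roof edge at row 187 and the jaws are clear on both sides. Retreating straight up.

drive_tool(increments=[0,0,-10,0,0,0,-25,0,0,0,-50,0,0,0,-80,0,-40,0,-110,0,-40,0,-110,0,-40,0,-110,0,-40,0,-110,0])

```text
time: 19.0
position: [551.4, 22.1, 176.8]
orientation: [[0.992, 0.129, -0.001], [0.129, -0.992, 0.0], [-0.001, -0.0, -1.0]]
wrist_force: [0.2, -0.9, -0.8]
gripper_width: 49.8
```

Run:
```python
from h import *
go([585,26.5,180],7.4)
d=shot('wrist','w7'); t=shot('top','t7'); shot('scene','s7')
a=np.hstack([cv2.resize(load('w7')['pixels'][0:400,120:520],(400,400)),cv2.resize(load('s7')['pixels'][175:285,310:420],(400,400),interpolation=cv2.INTER_CUBIC)])
cv2.imwrite('pics/fin.png',a[:,:,::-1])
```

```text
t 19.0 p [551.4  22.1 176.8] yaw 7.39 tilt [-0.0006  0.0001] F [ 0.2 -0.9 -0.8] w 49.751157397479254
incr [33.9 -0.1 -3.3] turn -0.0
```

View pics/fin.png

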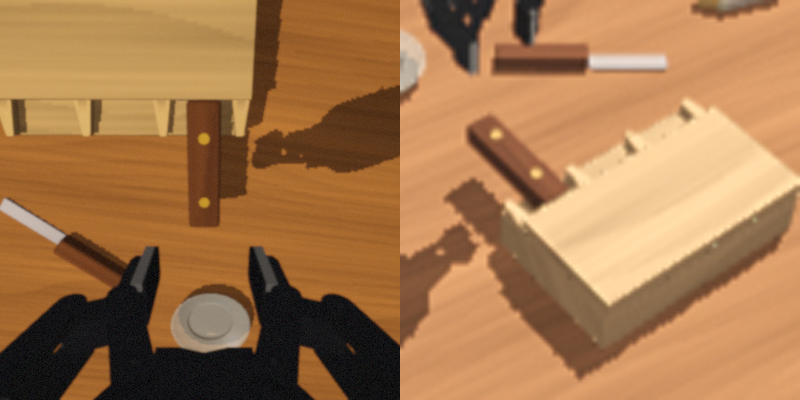

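Left half: handle from the roof edge (row 100) to row 226, straight in the right slot with no blade showing. Right half agrees, and the knife and dish are where they were.

Run:
```python
from h import *
d=load('w7'); f=ray(d,323.5,100.5,64); r=ray(d,323.5,226,64); e=ray(d,323.5,100.5,62)
print('handle length seen (110 if home)',np.hypot(*(f-r)[:2]).round(1))
print(ticket.sign_off())
```

```text
handle length seen (110 if home) 106.8
the job is handed in; nothing more can be done
None
```

The wide brown scraper is in the right-hand slot with its handle against the block. I let go of it there, and the arm was clear when I handed the job in at about 19 s.

- **Finding the slot:** the middle slot stopped the blade at about 46 mm and the left one at about 60 mm. In the right slot the blade went on to full depth, about 90 mm.
- **Seating:** contact came at about 8 N. I lowered the scraper onto the slot floor and pressed to about 11 N, the highest force read after any move. It did not move further.
- **Last checks:** after I backed away, the wrist picture showed the handle straight in the slot and flush with the roof edge, with no blade showing. The scene picture agreed. The narrow knife and dish look unmoved. I did not look again at the other bystanders, but the arm never went near them low down.
- **One disagreement:** the visible handle measured 106.8 mm against its true 110 mm. I put that down to pixel error and the lower roof edge. If it were not fully home, a gap would make the visible length read longer, not shorter.

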